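# Line the core pins up by height on the rail

### The job

Line the four brass core pins up on the painted rings of the black rail in order of height, one to a ring: the shortest on the ring next to the red end block, then rising to the tallest next to the grey one. Stand each pin upright and centred in its ring, and do not let any of them topple on the way.

Things in the scene. Friction and masses are not known exactly. Their poses are not given: they have to be found in the camera images.
- pin_a: the shortest of four loose upright brass core pins, about 0.15 kg: plain brass cylinder of diameter 20 mm on a dark steel round foot of diameter 32 mm and 8 mm thick; 46 mm tall in all with the foot. Origin: centre of the underside of the foot; z up along its axis.
- pin_b: the second shortest of four loose upright brass core pins, about 0.28 kg: plain brass cylinder of diameter 25 mm on a dark steel round foot of diameter 37 mm and 8 mm thick; 62 mm tall in all with the foot. Origin: centre of the underside of the foot; z up along its axis.
- pin_c: the second tallest of four loose upright brass core pins, about 0.45 kg: plain brass cylinder of diameter 30 mm on a dark steel round foot of diameter 42 mm and 8 mm thick; 78 mm tall in all with the foot. Origin: centre of the underside of the foot; z up along its axis.
- pin_d: the tallest of four loose upright brass core pins, about 0.65 kg: plain brass cylinder of diameter 35 mm on a dark steel round foot of diameter 47 mm and 8 mm thick; 94 mm tall in all with the foot. Origin: centre of the underside of the foot; z up along its axis.
- rail: fixed black rail lying on the bench, 440 mm long (its y axis), 70 mm wide (its x axis), 20 mm high, flat on top, with four painted rings in a row along its middle and a block at each end. Origin: centre of its underside, so its top lies 20 mm above it. It is turned a little from start to start.
- ring_a: one of the four alike white painted rings (62 mm outside, 52 mm inside, grey middle, flat paint) on top of the rail, 85 mm apart in one row. Origin: centre of the ring at the rail top. The letters do not tell the place in the row: that differs from start to start.
- ring_b: one of the four alike white painted rings (62 mm outside, 52 mm inside, grey middle, flat paint) on top of the rail, 85 mm apart in one row. Origin: centre of the ring at the rail top. The letters do not tell the place in the row: that differs from start to start.
- ring_c: one of the four alike white painted rings (62 mm outside, 52 mm inside, grey middle, flat paint) on top of the rail, 85 mm apart in one row. Origin: centre of the ring at the rail top. The letters do not tell the place in the row: that differs from start to start.
- ring_d: one of the four alike white painted rings (62 mm outside, 52 mm inside, grey middle, flat paint) on top of the rail, 85 mm apart in one row. Origin: centre of the ring at the rail top. The letters do not tell the place in the row: that differs from start to start.
- red_block: fixed red block on the top of one end of the rail, 70 mm across the rail, 30 mm along it, 30 mm high; its centre is 77.5 mm along the rail from the nearest ring centre. Which end it is on differs from start to start; a like bare-aluminium grey block sits on the other end. Origin: centre of its underside, on the rail top.
There are look-alikes about, which are no part of the job. What is shaped like the pin_b but green or turquoise is not meant.

How it is judged:
At the end, for the whole second after the job is handed in: Every pin stands upright (within 0.1 rad) and still on the rail top, within 12 mm of its ring's centre along and across the rail: shortest on the ring nearest the red block, second shortest, second tallest, and tallest on the ring farthest from it (horizontal distance between pin_a and red_block between 0.0655 and 0.09 m and x of pin_a in the frame of rail between -0.012 and 0.012 m and z of pin_a in the frame of rail between 0.015 and 0.025 m and angle between each of pin_a, pin_b, pin_c, pin_d's own z axis and vertical below 0.1 rad and linear speed of each of pin_a, pin_b, pin_c, pin_d below 0.02 m/s and horizontal distance between pin_b and red_block between 0.1505 and 0.175 m and x of pin_b in the frame of rail between -0.012 and 0.012 m and z of pin_b in the frame of rail between 0.015 and 0.025 m and horizontal distance between pin_c and red_block between 0.2355 and 0.26 m and x of pin_c in the frame of rail between -0.012 and 0.012 m and z of pin_c in the frame of rail between 0.015 and 0.025 m and horizontal distance between pin_d and red_block between 0.3205 and 0.345 m and x of pin_d in the frame of rail between -0.012 and 0.012 m and z of pin_d in the frame of rail between 0.015 and 0.025 m); the robot touches nothing.
It fails at once if a pin topples (leans more than 0.6 rad) (angle between any of pin_a, pin_b, pin_c, pin_d's own z axis and vertical above 0.6 rad).
It also fails if it takes over 101 s, if anything falls off the work surface, if the arm or the gripper's body presses on something with over 40 N, if the wrist force passes 120 N, or if a joint passes its speed limit or range.

### The arm

A 6-joint arm with a two-finger parallel gripper is mounted at the origin on the work surface. World frame = base frame: x ahead of the robot, y to its left, z up, the work surface at z = 0. Lengths are in m, angles in rad, forces in N, time in s.
With the tool pointing down it reaches from about 0.35 to 0.875 m from the base axis. Payload 15.5 kg.
Tool frame: the origin (TCP) lies between the finger pads; the fingertips stand 25 mm ahead of it and the grasp point (between the pads) lies 6 mm ahead of it (tip_reach is the distance from the TCP to the fingertips, in m); z points along the fingers, y is the line along which they close (so a half turn about z gives the same grasp; the last joint's range is limited). The gripper opens to 85 mm and grips with 20 to 120 N. Pads are 22 mm wide; open, the fingers measure 114 mm over their backs; the gripper's body (76 mm by 85 mm) begins 54 mm behind the grasp point. The pads swing forward as they close: fully open they stand 13 mm farther back than shut.
Start: joints at [1.125, 0.494, 1.345, -0, 1.302, -0.096], TCP at [0.214, 0.587, 0.256] pointing down, gripper open.
Joint ranges: [-2.91, 2.91], [-0.82, 2.16], [0.22, 2.67], [-1.22, 4.37], [0.12, 2.79], [-3.08, 3.08]. Speed limits (rad/s): [1.89, 1.89, 2.57, 3.01, 3.01, 3.01].

### API

Orientations are given as [roll, pitch, yaw] about the fixed x, y, z axes, in that order (R = Rz(yaw) Ry(pitch) Rx(roll)).
In Python, from station import * gives the robot as it stands.
- The arm moves only by the tool send_rows, never from a script. Its argument "motion" is a list of rows, each a list of 7 numbers: the turn, a rotation vector about the tool's x, y, z in units of 5 degrees (1.0 is 5 degrees), then the shift along the tool's x, y, z in units of 1 m (1.0 is 1 m), then the opening, from 0 (shut) to 1 (fully open). A call has 1 to 8 rows; each row shifts and turns the commanded pose from where the row before left it, along the tool's axes as they then stand; what a row does not reach is not made up. A row lasts 1/12 s, in which the tool goes at most 41.7 mm and 7.16 degrees, less where a joint would pass 70% of its speed; a pose out of reach is approached as far as the arm can. A call with a number of a shift or a turn outside -1 to 1 is refused whole. A call with a gripper value outside its range is refused whole. The fingers move at their own pace and stop on an object; the grip force is fixed at half the most. Time passes only in rows, so rows that do not move let the fingers close. It gives the time, the measured TCP pose, the force, the opening and the grip force at its end, in the units of the state.
- observe(): the state, without advancing time (a new reading comes with each control period).
- grab_frame(name): name is "scene" or "top" or "wrist"; returns a dict with "image" (480x640x3 uint8, blue, green, red), "K" (3x3 intrinsics, pixels), "cam_to_world" (4x4, takes a point from camera to world coordinates); the wrist camera has in their place "tool_from_camera" (4x4, takes a point from camera to tool coordinates, whose origin is the TCP and whose axes are the flange's). Camera axes: x right, y up, looking along -z (the intrinsics and any distortion apply to the point x, -y, -z); pixel columns grow to the right and rows downward; lengths in m; the calibration is good to about 2 mm. A picture is of the moment at which its call begins: read the wrist's pose just before it. There is no depth.
- hand_in(): hands the job in; it is judged then, once.
Trained networks look in a picture, given as the dict that the camera call returned (one of the last four; its "shot" number tells which), for a name from the list of things; names that differ only in an ending like _2 or _b are one class to them, and where a whole thing is asked for, a point or a joint stands for the part that bears it (a point fixed in the world has none). Each returns a list of dicts, best first, with "conf" (0 to 1); they miss things now and then, are a little off and sometimes report something else, mostly with a low value. They report only what shows in the picture. A call takes as long as a camera call. They do not tell look-alikes from the thing itself.
- boxes_of(thing, picture): "xyz" ([x, y, z] in m, in world coordinates, good to about 4 mm: the middle of the surface that is visible of it).
The state is a dict: "t": time; "joint_pos": joint angles; "joint_vel": joint speeds; "tau": joint torques, N m; "eef_pos": TCP position; "eef_rot": TCP orientation; "ft_force": force on the tool from outside, world axes, zero at the start; "wrist_torque": the same for the moment, N m; "opening": opening from 0.0 (shut) to 1.0 (fully open); "finger_force": force on a finger pad.
Only numpy, scipy, OpenCV 4.12 (cv2) and the standard library are available. Lean on these libraries where they do the work, as an engineer would, in place of code of your own. Each camera call takes 0.05 s, during which the arm holds its last target. There are 200 camera calls.

## Working session

There is one attempt and no reset: what is moved stays moved. The work goes in short steps, Python scripts to look and compute and a tool call to move; the robot and the scene stay as the last step left them, time stands still between calls to the robot, and variables do not carry over. Pictures are saved under pics/ and viewed, at most 14 in all, crops included, and the job is handed in when it is done.

Besides the shell and the picture viewer there is one more tool, called after "Request:" as a command line: name --pt "numbers of a row" for each row, then --argument value for the rest. send_rows: Moves the arm, as the interface text tells. Its arguments: {"type":"object","properties":{"motion":{"type":"array"}},"required":["motion"]}

```bash
mkdir -p pics; ls; python3 - <<'E'
from station import *
import cv2,numpy as np
s=observe();print(s)
for n in ("scene","top"):
    f=grab_frame(n);cv2.imwrite(f"pics/{n}1.png",f["image"]);print(n,np.round(f["K"],1).tolist(),np.round(f["cam_to_world"],4).tolist())
    for th in ("pin_a","pin_b","pin_c","pin_d","ring_a","red_block","rail"):
        for d in boxes_of(th,f): print(n,th,d)
E
```

```text
pics
{'t': 0.0, 'joint_pos': array([ 1.12550956e+00,  4.94208383e-01,  1.34619095e+00,  1.05597364e-06,
        1.30249952e+00, -9.55133403e-02]), 'joint_vel': array([ 0.00207083, -0.00302891,  0.00076974,  0.00044639,  0.00130954,
       -0.00062824]), 'tau': array([-2.08760095e-03, -8.82147503e+01, -3.83892202e+01, -5.86925239e-05,
        9.67562723e-03, -2.40242548e-05]), 'eef_pos': array([0.21402657, 0.58682785, 0.2556643 ]), 'eef_rot': array([-3.14029250e+00, -1.25583691e-04,  2.79181886e+00]), 'ft_force': array([ 0.04047696, -0.64932126, -0.10847851]), 'wrist_torque': array([ 0.00429182, -0.00440477, -0.02534513]), 'finger_force': 0.0, 'opening': 0.999945550096354}
scene [[465.1, 0.0, 314.6], [0.0, 465.1, 234.6], [0.0, 0.0, 1.0]] [[0.2973, -0.6979, 0.6515, 0.996], [0.9548, 0.2165, -0.2038, -0.162], [0.0012, 0.6826, 0.7308, 0.5655], [0.0, 0.0, 0.0, 1.0]]
scene pin_a {'xyz': [0.4541, -0.1103, 0.0183], 'conf': 0.97}
scene pin_a {'xyz': [0.4483, 0.2712, 0.0424], 'conf': 0.94}
scene pin_a {'xyz': [0.3797, 0.0925, 0.032], 'conf': 0.92}
scene pin_a {'xyz': [0.485, -0.265, 0.0547], 'c
[... 2705 characters left out ...]
n_c {'xyz': [0.4706, 0.0897, 0.0532], 'conf': 0.59}
top pin_c {'xyz': [0.4719, -0.2564, 0.0744], 'conf': 0.56}
top pin_d {'xyz': [0.3734, 0.0873, 0.0624], 'conf': 0.91}
top pin_d {'xyz': [0.4379, 0.2695, 0.0558], 'conf': 0.82}
top pin_d {'xyz': [0.5323, 0.1678, 0.0423], 'conf': 0.71}
top pin_d {'xyz': [0.4455, -0.1024, 0.0207], 'conf': 0.7}
top pin_d {'xyz': [0.4706, 0.0897, 0.0532], 'conf': 0.59}
top pin_d {'xyz': [0.4719, -0.2564, 0.0744], 'conf': 0.56}
top ring_a {'xyz': [0.6359, -0.0057, 0.0169], 'conf': 0.84}
top ring_a {'xyz': [0.6416, -0.0898, 0.022], 'conf': 0.61}
top ring_a {'xyz': [0.6306, 0.0765, 0.0185], 'conf': 0.58}
top red_block {'xyz': [0.6429, -0.1643, 0.0464], 'conf': 0.66}
```

View pics/top1.png

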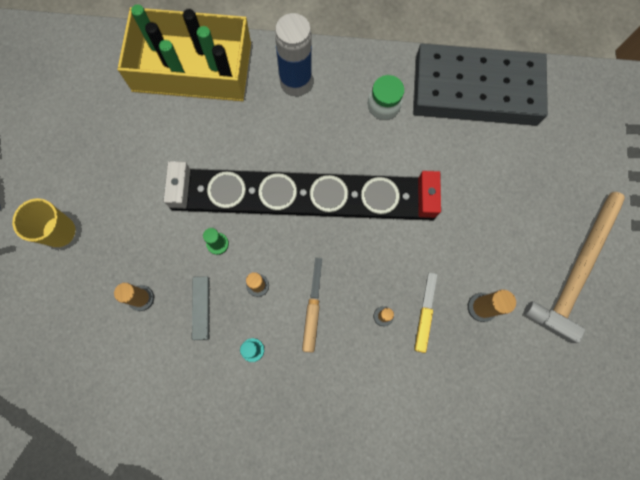

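View pics/scene1.png

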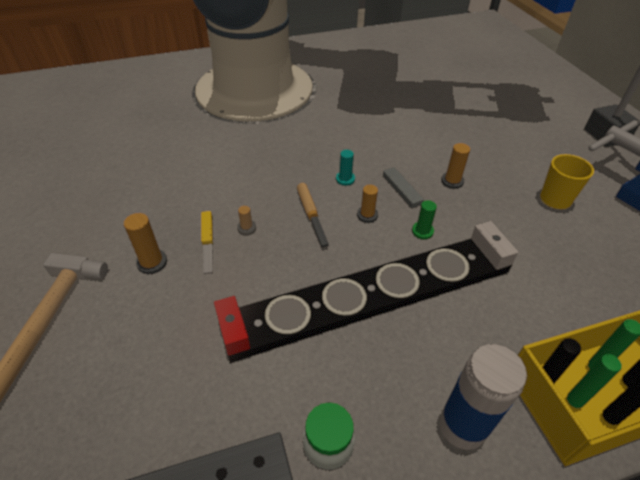

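Brass pins in the top view are at (130,294), (257,283), (386,316) and (493,304). The look-alikes are green (215,240) and turquoise (252,350), which the text excludes. I'll confirm them in a crop and measure them from both views.

```bash
cat > h.py <<'E'
import cv2,numpy as np
from scipy.optimize import least_squares
def proj(f,P):
    T=np.linalg.inv(np.asarray(f["cam_to_world"]));p=np.atleast_2d(P)@T[:3,:3].T+T[:3,3]
    p=p*[1,-1,-1];q=p@np.asarray(f["K"]).T;return q[:,:2]/q[:,2:]
def ray(f,uv):
    T=np.asarray(f["cam_to_world"]);d=np.linalg.inv(f["K"])@[uv[0],uv[1],1];d=T[:3,:3]@(d*[1,-1,-1]);return T[:3,3],d/np.linalg.norm(d)
def tri(fs,uvs,x0=(.5,0,.03)):
    r=least_squares(lambda X:np.concatenate([proj(f,X)[0]-u for f,u in zip(fs,uvs)]),x0);return r.x,np.abs(r.fun).max()
def comp(mask,uv,R=14):
    n,l,s,c=cv2.connectedComponentsWithStats(mask.astype(np.uint8))
    k=min([i for i in range(1,n) if s[i,4]>15],key=lambda i:np.hypot(*(c[i]-uv)));return s[k,4],c[k]
def brass(im):
    h=cv2.cvtColor(im,cv2.COLOR_BGR2HSV);return (h[...,0]<22)&(h[...,0]>5)&(h[...,1]>90)&(h[...,2]>60)
t=np.linspace(0,2*np.pi,48,endpoint=False)
def sil(f,x,y,h,r,z0=.008):
    P=np.concatenate([np.c_[x+r*np.cos(t),y+r*np.sin(t),0*t+z] for z in (z0,h)])
    H=cv2.convexHull(proj(f,P).astype(np.float32));m=cv2.moments(H);return np.array([m["m10"]/m["m00"],m["m01"]/m["m00"],np.sqrt(m["m00"])])
def fit(fs,uvs,z0=.008):
    o=[]
    for f,uv in zip(fs,uvs):
        a,c=comp(brass(f["image"]),uv);o.append([*c,np.sqrt(a)])
    g,_=tri(fs,[q[:2] for q in o])
    r=least_squares(lambda v:np.concatenate([(sil(f,*v,z0)-q)*[1,1,1] for f,q in zip(fs,o)]),[g[0],g[1],.07,.014]);return r.x,np.abs(r.fun).max(),o
def rings(f,guess):
    im=f["image"];h=cv2.cvtColor(im,cv2.COLOR_BGR2HSV);m=((h[...,1]<50)&(h[...,2]>165)).astype(np.uint8)
    cs,_=cv2.findContours(m,cv2.RETR_EXTERNAL,cv2.CHAIN_APPROX_NONE);out=[]
    for u in guess:
        c=min([c for c in cs if len(c)>40],key=lambda c:np.hypot(*(c.reshape(-1,2).mean(0)-u)));out.append(cv2.fitEllipse(c))
    return out
E
python3 - <<'E'
from station import *
from h import *
fs=[grab_frame("top"),grab_frame("scene")]
print([k for k in fs[0]])
for n,u,v in (("a",(386,316),(245,220)),("b",(257,283),(370,203)),("c",(130,294),(458,163)),("d",(493,304),(145,240))):
    x,e,o=fit(fs,[u,v]);print(n,np.round(x,4),"err",round(e,2),np.round(o,1).tolist())
G=[[(226,190),(278,191),(329,193),(381,195)],[(448,265),(397,281),(344,297),(288,314)]]
E=[rings(f,g) for f,g in zip(fs,G)];Q=[]
for a,b in zip(*E):
    x,e=tri(fs,[a[0],b[0]]);Q.append(x);print("ring",np.round(x,4),round(e,2),np.round(a[1],1),np.round(b[1],1))
Q=np.array(Q);print(np.diff(Q,axis=0))
im=fs[0]["image"];cv2.imwrite("pics/crop.png",cv2.resize(im[220:370,100:530],None,fx=1.85,fy=1.85,interpolation=cv2.INTER_CUBIC))
E
```

```text
['image', 'K', 'cam_to_world', 'shot']
a [ 0.4453 -0.1093  0.0479  0.009 ] err 0.34 [[385.9, 314.6, 12.7], [244.6, 216.8, 16.0]]
b [0.476  0.0964 0.0636 0.0116] err 0.5 [[255.0, 281.9, 16.4], [368.8, 200.1, 21.3]]
c [0.4385 0.2809 0.0797 0.0139] err 0.43 [[130.5, 294.5, 24.2], [457.4, 162.4, 25.6]]
d [ 0.4739 -0.2664  0.0946  0.0164] err 0.56 [[494.9, 303.6, 29.2], [142.6, 239.4, 36.1]]Traceback (most recent call last):
  File "<stdin>", line 8, in <module>
  File "h.py", line 29, in rings
    c=min([c for c in cs if len(c)>40],key=lambda c:np.hypot(*(c.reshape(-1,2).mean(0)-u)));out.append(cv2.fitEllipse(c))
ValueError: min() iterable argument is empty
```

```bash
cat >> h.py <<'E'
def rings(f,guess):
    g=cv2.cvtColor(f["image"],cv2.COLOR_BGR2GRAY);out=[]
    for u in guess:
        x,y=int(u[0])-30,int(u[1])-30;R=g[y:y+60,x:x+60].astype(float);th=.5*(np.percentile(R[26:34,26:34],50)+np.percentile(R[10:50,10:50],98))
        n,l,s,c=cv2.connectedComponentsWithStats((R>th).astype(np.uint8))
        k=max([i for i in range(1,n) if np.hypot(*(c[i]-30))<12],key=lambda i:s[i,4])
        yy,xx=np.nonzero(l==k);hull=cv2.convexHull(np.c_[xx,yy].astype(np.int32));(cx,cy),ax,an=cv2.fitEllipse(hull)
        out.append(((cx+x,cy+y),ax,an))
    return out
E
python3 - <<'E'
from station import *
from h import *
fs=[grab_frame("top"),grab_frame("scene")]
G=[[(226,190),(278,191),(329,193),(381,195)],[(448,265),(397,281),(344,297),(288,314)]]
E=[rings(f,g) for f,g in zip(fs,G)];Q=[]
for a,b in zip(*E):
    x,e=tri(fs,[a[0],b[0]]);Q.append(x);print("ring",np.round(x,4),round(e,2),np.round(a[1],1),np.round(b[1],1))
Q=np.array(Q);print(np.diff(Q,axis=0),np.linalg.norm(np.diff(Q[:,:2],axis=0),axis=1))
im=fs[0]["image"];cv2.imwrite("pics/crop.png",cv2.resize(im[220:370,100:530],None,fx=1.85,fy=1.85,interpolation=cv2.INTER_CUBIC))
f=grab_frame("wrist");print(f["K"],np.round(f["tool_from_camera"],4))
E
```

```text
ring [0.6278 0.1648 0.0194] 0.3 [34.2 36.6] [29.7 41.8]
ring [0.6324 0.0798 0.0194] 0.32 [34.3 36.6] [32.2 42.1]
ring [ 0.6369 -0.0052  0.0194] 0.32 [34.4 36.5] [34.7 42.7]
ring [ 0.6415 -0.0901  0.0194] 0.35 [34.3 36.9] [37.  43.9]
[[ 4.57958571e-03 -8.49818365e-02  8.88593425e-05]
 [ 4.57439854e-03 -8.50196547e-02 -3.01177828e-05]
 [ 4.60851168e-03 -8.49068871e-02  3.18049513e-05]] [0.08510514 0.08514263 0.08503186]
[[369.50333478   0.         320.23190174]
 [  0.         369.50333478 243.10314935]
 [  0.           0.           1.        ]] [[-9.000e-04  9.559e-01  2.938e-01  7.500e-02]
 [ 1.000e+00  8.000e-04  6.000e-04  1.000e-03]
 [ 3.000e-04  2.938e-01 -9.559e-01 -1.185e-01]
 [ 0.000e+00  0.000e+00  0.000e+00  1.000e+00]]
```

View pics/crop.png

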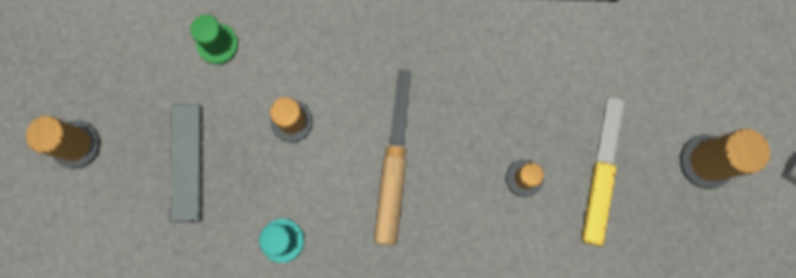

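The crop agrees with the measurements: the four brass pins fit the given heights (48, 64, 80 and 95 mm), and the rings come out at z 19.4 mm and 85.1 mm apart. The red block is at the y<0 end. First I'll turn the tool so it closes across the rail (yaw 1.624).

Request:
send_rows --pt "0 0 1 0 0 0 1" --pt "0 0 1 0 0 0 1" --pt "0 0 1 0 0 0 1" --pt "0 0 1 0 0 0 1" --pt "0 0 1 0 0 0 1" --pt "0 0 1 0 0 0 1" --pt "0 0 1 0 0 0 1" --pt "0 0 1 0 0 0 1"

```text
t: 1.72
eef_pos: [0.2142, 0.5872, 0.2563]
eef_rot: [3.142, -0.0, 2.089]
ft_force: [-1.0, 0.2, 0.3]
opening: 0.995
finger_force: 0.0
```

Request:
send_rows --pt "0 0 1 0 0 0 1" --pt "0 0 1 0 0 0 1" --pt "0 0 1 0 0 0 1" --pt "0 0 1 0 0 0 1" --pt "0 0 1 0 0 0 1" --pt "0 0 0.37 0 0 0 1"

```text
t: 2.22
eef_pos: [0.2142, 0.5871, 0.2563]
eef_rot: [-3.142, 0.0, 1.62]
ft_force: [-0.2, -0.7, -0.1]
opening: 0.997
finger_force: 0.0
```

```bash
cat > go.py <<'E'
import sys
from station import *
import numpy as np
from scipy.spatial.transform import Rotation as R
s=observe();p=np.array(s["eef_pos"]);M=R.from_euler("xyz",s["eef_rot"])
print("t",round(s["t"],2),"pos",p.round(4),"rpy",np.round(s["eef_rot"],4),"open",round(s["opening"],3),"F",np.round(s["ft_force"],1))
a=list(map(float,sys.argv[1:]))
for i in range(0,len(a),3):
    q=np.array(a[i:i+3]);print("tool delta",M.inv().apply(q-p).round(4));p=q
E
python3 go.py .4385 .2809 .16
```

```text
t 2.22 pos [0.2142 0.5871 0.2563] rpy [-3.1416  0.      1.6196] open 0.997 F [-0.2 -0.7 -0.1]
tool delta [-0.3168  0.2091  0.0963]
```

Request:
send_rows --pt "0 0 0 -0.0317 0.0209 0.005 1" --pt "0 0 0 -0.0317 0.0209 0.005 1" --pt "0 0 0 -0.0317 0.0209 0.01 1" --pt "0 0 0 -0.0317 0.0209 0.01 1" --pt "0 0 0 -0.0317 0.0209 0.01 1" --pt "0 0 0 -0.0317 0.0209 0.01 1" --pt "0 0 0 -0.0317 0.0209 0.01 1" --pt "0 0 0 -0.0317 0.0209 0.01 1"

```text
t: 2.88
eef_pos: [0.3957, 0.3415, 0.1861]
eef_rot: [3.141, -0.0, 1.625]
ft_force: [0.5, 0.4, -0.7]
opening: 0.998
finger_force: 0.0
```

Request:
send_rows --pt "0 0 0 -0.0317 0.0209 0.01 1" --pt "0 0 0 -0.0317 0.0209 0.01 1" --pt "0 0 0 0 0 0 1" --pt "0 0 0 0 0 0 1"

```text
t: 3.22
eef_pos: [0.441, 0.2804, 0.1659]
eef_rot: [-3.141, 0.0, 1.622]
ft_force: [0.3, 0.0, 0.7]
opening: 1.0
finger_force: 0.0
```

```bash
python3 go.py .4385 .2809 .058; python3 - <<'E'
from station import *
import cv2
f=grab_frame("wrist");cv2.imwrite("pics/w1.png",f["image"])
E
```

```text
t 3.22 pos [0.441  0.2804 0.1659] rpy [-3.1409e+00  3.0000e-04  1.6216e+00] open 1.0 F [0.3 0.  0.7]
tool delta [ 0.0007 -0.0024  0.1079]
```

View pics/w1.png

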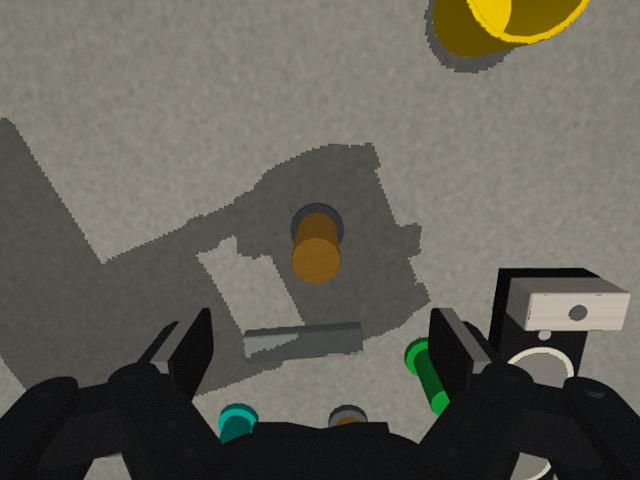

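The wrist view shows brass pin c at about (316,262), against a prediction of (314.5,260.5), so they agree within 1.5 mm. Next I descend and grip.

Request:
send_rows --pt "0 0 0 0 -0.001 0.018 1" --pt "0 0 0 0 0 0.018 1" --pt "0 0 0 0 0 0.018 1" --pt "0 0 0 0 0 0.018 1" --pt "0 0 0 0 0 0.018 1" --pt "0 0 0 0 0 0.012 1" --pt "0 0 0 0 0 0.006 1" --pt "0 0 0 0 0 0 1"

```text
t: 3.93
eef_pos: [0.4382, 0.2826, 0.0576]
eef_rot: [-3.14, 0.0, 1.627]
ft_force: [-1.0, 0.8, -0.1]
opening: 0.997
finger_force: 0.0
```

Request:
send_rows --pt "0 0 0 0 0 0 0.6" --pt "0 0 0 0 0 0 0.5" --pt "0 0 0 0 0 0 0.4" --pt "0 0 0 0 0 0 0.3" --pt "0 0 0 0 0 0 0.2" --pt "0 0 0 0 0 0 0" --pt "0 0 0 0 0 0 0" --pt "0 0 0 0 0 0 0"

```text
t: 4.6
eef_pos: [0.4394, 0.282, 0.0589]
eef_rot: [3.141, -0.0, 1.625]
ft_force: [-2.5, -0.7, 8.7]
opening: 0.342
finger_force: 58.3
```

```bash
python3 go.py
```

```text
t 4.6 pos [0.4394 0.282  0.0589] rpy [ 3.1406e+00 -4.0000e-04  1.6249e+00] open 0.342 F [-2.5 -0.7  8.7]
```

Request:
send_rows --pt "0 0 0 0 0 -0.008 0" --pt "0 0 0 0 0 -0.016 0" --pt "0 0 0 0 0 -0.025 0" --pt "0 0 0 0 0 -0.03 0" --pt "0 0 0 0 0 -0.03 0" --pt "0 0 0 0 0 -0.021 0" --pt "0 0 0 -0.01 0.008 0 0" --pt "0 0 0 -0.02 0.017 0 0"

```text
t: 5.27
eef_pos: [0.4651, 0.254, 0.1895]
eef_rot: [3.14, -0.001, 1.627]
ft_force: [0.2, -0.2, -4.9]
opening: 0.334
finger_force: 59.8
```

Request:
send_rows --pt "0 0 0 -0.025 0.022 0 0" --pt "0 0 0 -0.03 0.026 0 0" --pt "0 0 0 -0.03 0.026 0 0" --pt "0 0 0 -0.03 0.026 0 0" --pt "0 0 0 -0.03 0.026 0 0" --pt "0 0 0 -0.025 0.02 0 0" --pt "0 0 0 -0.012 0.011 0 0" --pt "0 0 0 0 0 0 0"

```text
t: 5.93
eef_pos: [0.6344, 0.0763, 0.1871]
eef_rot: [3.142, 0.001, 1.622]
ft_force: [-1.6, 0.0, -4.0]
opening: 0.336
finger_force: 59.9
```

```bash
python3 go.py .6324 .0798 .0795
```

```text
t 5.93 pos [0.6344 0.0763 0.1871] rpy [3.1415e+00 7.0000e-04 1.6218e+00] open 0.336 F [-1.6  0.  -4. ]
tool delta [ 0.0037 -0.0018  0.1076]
```

Request:
send_rows --pt "0 0 0 0.002 -0.001 0.01 0" --pt "0 0 0 0.001 -0.001 0.02 0" --pt "0 0 0 0 0 0.025 0" --pt "0 0 0 0 0 0.025 0" --pt "0 0 0 0 0 0.015 0" --pt "0 0 0 0 0 0.008 0" --pt "0 0 0 0 0 0 0" --pt "0 0 0 0 0 0 0"

```text
t: 6.6
eef_pos: [0.6297, 0.0834, 0.0852]
eef_rot: [-3.141, -0.0, 1.626]
ft_force: [0.5, -0.0, -3.4]
opening: 0.333
finger_force: 59.9
```

```bash
python3 go.py .6324 .0798 .0795; python3 - <<'E'
from station import *
from h import *
a=[]
fs=[grab_frame(n) for n in("top","scene")]
for f in fs: a.append(observe()["eef_pos"]); 
print(a)
for f,n in zip(fs,"ts"):print(proj(f,[.6324,.0798,.06]))
E
```

```text
t 6.6 pos [0.6297 0.0834 0.0852] rpy [-3.1409 -0.      1.6256] open 0.333 F [ 0.5 -0.  -3.4]
tool delta [-0.0037  0.0025  0.0057]
[array([0.63057911, 0.08321546, 0.08627849]), array([0.63057911, 0.08321546, 0.08627849])]
[[275.84557179 182.86117902]]
[[401.29508911 262.24914148]]
```

Request:
send_rows --pt "0 0 0 -0.002 0.001 0.002 0" --pt "0 0 0 0 0.001 0.002 0" --pt "0 0 0 0 0 0.001 0" --pt "0 0 0 0 0 0 0" --pt "0 0 0 0 0 0 0"

```text
t: 7.12
eef_pos: [0.6322, 0.0811, 0.0803]
eef_rot: [-3.142, -0.0, 1.625]
ft_force: [0.1, 0.0, -4.0]
opening: 0.338
finger_force: 59.9
```

```bash
sed -i 's/^s=observe.*/s=observe();A=[]\nfor _ in range(4): grab_frame("top");A.append(observe()["eef_pos"])\np=np.mean(A,0);M=R.from_euler("xyz",[np.pi,0,1.624]);print("sd",np.std(A,0).round(4))/' go.py; python3 go.py .6324 .0798 .0795
```

```text
sd [0. 0. 0.]
t 7.12 pos [0.6322 0.0811 0.0803] rpy [-3.1416 -0.      1.625 ] open 0.338 F [ 0.1  0.  -4. ]
tool delta [-0.0013  0.0001  0.0008]
```

Request:
send_rows --pt "0 0 0 -0.001 0 0.001 0" --pt "0 0 0 0 0 0.0005 0" --pt "0 0 0 0 0 0 0" --pt "0 0 0 0 0 0 0"

```text
t: 7.65
eef_pos: [0.6324, 0.08, 0.079]
eef_rot: [3.141, 0.0, 1.625]
ft_force: [-2.0, -0.4, 3.5]
opening: 0.339
finger_force: 60.4
```

Contact: the force changed sign. Next I release and rise.

Request:
send_rows --pt "0 0 0 0 0 0 0.45" --pt "0 0 0 0 0 0 0.6" --pt "0 0 0 0 0 0 0.8" --pt "0 0 0 0 0 0 1" --pt "0 0 0 0 0 0 1" --pt "0 0 0 0 0 0 1" --pt "0 0 0 0 0 -0.01 1" --pt "0 0 0 0 0 -0.02 1"

```text
t: 8.32
eef_pos: [0.631, 0.08, 0.1077]
eef_rot: [-3.138, -0.0, 1.625]
ft_force: [0.4, 0.7, -0.3]
opening: 1.001
finger_force: 0.0
```

Request:
send_rows --pt "0 0 0 0 0 -0.03 1" --pt "0 0 0 0 0 -0.03 1" --pt "0 0 0 0 0 -0.03 1" --pt "0 0 0 -0.02 -0.01 -0.01 1" --pt "0 0 0 -0.03 -0.015 0 1" --pt "0 0 0 -0.036 -0.018 0 1" --pt "0 0 0 0 0 0 1" --pt "0 0 0 0 0 0 1"

```text
t: 8.98
eef_pos: [0.5935, -0.0097, 0.2098]
eef_rot: [3.141, 0.0, 1.622]
ft_force: [0.5, 0.5, -0.3]
opening: 0.996
finger_force: 0.0
```

```bash
cat > go.py <<'E'
import sys
from station import *
import numpy as np
from scipy.spatial.transform import Rotation as R
s=observe();p=s["eef_pos"];M=R.from_euler("xyz",[np.pi,0,1.624])
print("t",round(s["t"],2),"pos",p.round(4),"rpy",np.round(s["eef_rot"],4),"open",round(s["opening"],3),"F",np.round(s["ft_force"],1))
a=list(map(float,sys.argv[1:]))
for i in range(0,len(a),3):
    q=np.array(a[i:i+3]);print("tool delta",M.inv().apply(q-p).round(4));p=q
E
python3 go.py .4739 -.2664 .19; python3 - <<'E'
from station import *
import sys; sys.argv=['']
from h import *
fs=[grab_frame(n) for n in("top","scene")]
x=[.6324,.0798,.098]
try: print(fit(fs,[proj(f,[.6324,.0798,.06])[0] for f in fs],z0=.028))
except Exception as e: print(e)
cv2.imwrite("pics/t2.png",fs[1]["image"])
E
```

```text
t 8.98 pos [ 0.5935 -0.0097  0.2098] rpy [3.1411e+00 1.0000e-04 1.6224e+00] open 0.996 F [ 0.5  0.5 -0.3]
tool delta [-0.25   -0.1331  0.0198]
(array([ 0.53750736, -0.09294863,  0.06988112,  0.01458617]), np.float64(134.09417991370884), [[np.float64(510.33870967741933), np.float64(298.5483870967742), np.float64(11.135528725660043)], [np.float64(400.7972544878564), np.float64(259.93347412882787), np.float64(30.773365106858236)]])
```

View pics/t2.png

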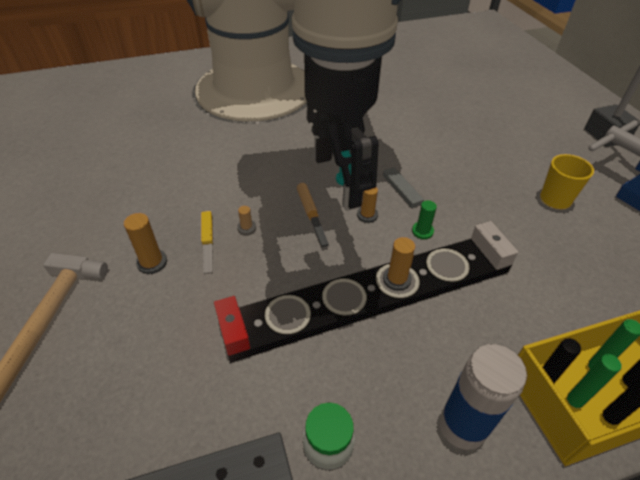

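Pin c stands in its ring, with its foot at (398,282). Next is pin d at (145,245).

Request:
send_rows --pt "0 0 0 -0.02 -0.0103 0 1" --pt "0 0 0 -0.035 -0.0188 0 1" --pt "0 0 0 -0.038 -0.02 0 1" --pt "0 0 0 -0.038 -0.02 0 1" --pt "0 0 0 -0.038 -0.02 0 1" --pt "0 0 0 -0.035 -0.019 0 1" --pt "0 0 0 -0.03 -0.016 0.01 1" --pt "0 0 0 -0.016 -0.009 0.01 1"

```text
t: 9.75
eef_pos: [0.476, -0.2641, 0.1892]
eef_rot: [3.14, 0.002, 1.625]
ft_force: [0.0, -0.1, 0.2]
opening: 1.002
finger_force: 0.0
```

Request:
send_rows --pt "0 0 0 0 0 0 1" --pt "0 0 0 0 0 0 1" --pt "0 0 0 0 0 0 1"

```text
t: 10.0
eef_pos: [0.4771, -0.2607, 0.189]
eef_rot: [3.141, -0.0, 1.626]
ft_force: [0.3, 0.8, -0.2]
opening: 1.004
finger_force: 0.0
```

```bash
python3 go.py .4739 -.2664 .07; python3 - <<'E'
from station import *
from h import *
s=observe();f=grab_frame("wrist")
from scipy.spatial.transform import Rotation as R
T=np.eye(4);T[:3,:3]=R.from_euler("xyz",s["eef_rot"]).as_matrix();T[:3,3]=s["eef_pos"]
f["cam_to_world"]=T@f["tool_from_camera"];q=sil(f,.4739,-.2664,.094,.0175);print(q,comp(brass(f["image"]),q[:2]))
E
```

```text
t 10.0 pos [ 0.4771 -0.2607  0.189 ] rpy [ 3.1413e+00 -2.0000e-04  1.6259e+00] open 1.004 F [ 0.3  0.8 -0.2]
tool delta [-0.0055 -0.0035  0.119 ]
[314.65134539 253.88906595  60.50119652] (np.int32(3542), array([315.46499153, 252.73602484]))
```

Request:
send_rows --pt "0 0 0 -0.003 -0.002 0.018 1" --pt "0 0 0 -0.002 -0.0015 0.022 1" --pt "0 0 0 0 0 0.022 1" --pt "0 0 0 0 0 0.022 1" --pt "0 0 0 0 0 0.018 1" --pt "0 0 0 0 0 0.012 1" --pt "0 0 0 0 0 0.004 1" --pt "0 0 0 0 0 0 1"

```text
t: 10.72
eef_pos: [0.4734, -0.2656, 0.0703]
eef_rot: [-3.141, -0.001, 1.627]
ft_force: [-0.3, -0.0, 1.1]
opening: 1.0
finger_force: 0.0
```

Request:
send_rows --pt "0 0 0 0 0 0 0.7" --pt "0 0 0 0 0 0 0.6" --pt "0 0 0 0 0 0 0.5" --pt "0 0 0 0 0 0 0.4" --pt "0 0 0 0 0 0 0.3" --pt "0 0 0 0 0 0 0" --pt "0 0 0 0 0 0 0" --pt "0 0 0 0 0 0 0"

```text
t: 11.38
eef_pos: [0.4734, -0.2669, 0.0716]
eef_rot: [3.14, 0.001, 1.625]
ft_force: [0.2, 1.9, 8.6]
opening: 0.398
finger_force: 58.6
```

```bash
python3 go.py .4739 -.2664 .21 .6278 .1648 .21
```

```text
t 11.38 pos [ 0.4734 -0.2669  0.0716] rpy [3.1405e+00 7.0000e-04 1.6248e+00] open 0.398 F [0.2 1.9 8.6]
tool delta [ 0.0005  0.0005 -0.1384]
tool delta [0.4224 0.1766 0.    ]
```

Request:
send_rows --pt "0 0 0 0 0 -0.008 0" --pt "0 0 0 0 0 -0.016 0" --pt "0 0 0 0 0 -0.025 0" --pt "0 0 0 0 0 -0.03 0" --pt "0 0 0 0 0 -0.03 0" --pt "0 0 0 0 0 -0.03 0" --pt "0 0 0 0.01 0.0042 0 0" --pt "0 0 0 0.02 0.0084 0 0"

```text
t: 12.05
eef_pos: [0.4843, -0.2373, 0.2116]
eef_rot: [3.139, 0.003, 1.623]
ft_force: [1.2, 0.5, -6.4]
opening: 0.394
finger_force: 60.9
```

Request:
send_rows --pt "0 0 0 0.03 0.0125 0 0" --pt "0 0 0 0.03 0.0125 0 0" --pt "0 0 0 0.03 0.0125 0 0" --pt "0 0 0 0.03 0.0125 0 0" --pt "0 0 0 0.03 0.0125 0 0" --pt "0 0 0 0.03 0.0125 0 0" --pt "0 0 0 0.03 0.0125 0 0" --pt "0 0 0 0.03 0.0125 0 0"

```text
t: 12.72
eef_pos: [0.5703, 0.011, 0.2092]
eef_rot: [-3.14, -0.0, 1.625]
ft_force: [1.2, -1.5, -6.0]
opening: 0.395
finger_force: 60.9
```

Request:
send_rows --pt "0 0 0 0.03 0.0125 0 0" --pt "0 0 0 0.03 0.0125 0 0" --pt "0 0 0 0.03 0.0125 0 0" --pt "0 0 0 0.03 0.0125 0 0" --pt "0 0 0 0.02 0.009 0 0" --pt "0 0 0 0.011 0.005 0 0" --pt "0 0 0 0 0 0 0" --pt "0 0 0 0 0 0 0"

```text
t: 13.38
eef_pos: [0.6259, 0.1635, 0.209]
eef_rot: [-3.14, 0.0, 1.626]
ft_force: [0.1, -0.6, -6.6]
opening: 0.39
finger_force: 61.1
```

```bash
python3 go.py .6278 .1648 .0905
```

```text
t 13.38 pos [0.6259 0.1635 0.209 ] rpy [-3.140e+00  4.000e-04  1.626e+00] open 0.39 F [ 0.1 -0.6 -6.6]
tool delta [0.0012 0.002  0.1185]
```

Request:
send_rows --pt "0 0 0 0.001 0.001 0.01 0" --pt "0 0 0 0 0 0.02 0" --pt "0 0 0 0 0 0.025 0" --pt "0 0 0 0 0 0.025 0" --pt "0 0 0 0 0 0.02 0" --pt "0 0 0 0 0 0.012 0" --pt "0 0 0 0 0 0.002 0" --pt "0 0 0 0 0 0 0"

```text
t: 14.05
eef_pos: [0.6272, 0.1637, 0.0953]
eef_rot: [-3.14, 0.0, 1.624]
ft_force: [0.1, -0.7, -6.1]
opening: 0.4
finger_force: 60.9
```

```bash
python3 go.py .6278 .1648 .0905
```

```text
t 14.05 pos [0.6272 0.1637 0.0953] rpy [-3.1403e+00  2.0000e-04  1.6243e+00] open 0.4 F [ 0.1 -0.7 -6.1]
tool delta [0.0011 0.0007 0.0048]
```

Request:
send_rows --pt "0 0 0 0.001 0.0005 0.002 0" --pt "0 0 0 0 0 0.001 0" --pt "0 0 0 0 0 0.001 0" --pt "0 0 0 0 0 0 0" --pt "0 0 0 0 0 0 0"

```text
t: 14.47
eef_pos: [0.6281, 0.1654, 0.0922]
eef_rot: [3.141, -0.0, 1.625]
ft_force: [0.2, -0.1, -6.5]
opening: 0.393
finger_force: 61.0
```

Request:
send_rows --pt "0 0 0 0 0 0.001 0" --pt "0 0 0 0 0 0.0005 0" --pt "0 0 0 0 0 0 0" --pt "0 0 0 0 0 0 0"

```text
t: 14.8
eef_pos: [0.6283, 0.1655, 0.0916]
eef_rot: [3.14, -0.0, 1.625]
ft_force: [-3.1, -0.3, 9.9]
opening: 0.394
finger_force: 62.7
```

Request:
send_rows --pt "0 0 0 0 0 0 0.5" --pt "0 0 0 0 0 0 0.65" --pt "0 0 0 0 0 0 0.8" --pt "0 0 0 0 0 0 1" --pt "0 0 0 0 0 0 1" --pt "0 0 0 0 0 0 1" --pt "0 0 0 0 0 -0.01 1" --pt "0 0 0 0 0 -0.02 1"

```text
t: 15.47
eef_pos: [0.6267, 0.1651, 0.1191]
eef_rot: [-3.138, 0.0, 1.625]
ft_force: [0.4, 0.0, -0.2]
opening: 0.996
finger_force: 0.0
```

Request:
send_rows --pt "0 0 0 0 0 -0.03 1" --pt "0 0 0 0 0 -0.03 1" --pt "0 0 0 0 0 -0.02 1" --pt "0 0 0 -0.01 -0.03 0 1" --pt "0 0 0 -0.015 -0.035 0 1" --pt "0 0 0 -0.015 -0.04 0.01 1" --pt "0 0 0 -0.015 -0.035 0.02 1" --pt "0 0 0 -0.006 -0.0155 0.02 1"

```text
t: 16.13
eef_pos: [0.4752, 0.0962, 0.1522]
eef_rot: [-3.141, 0.0, 1.625]
ft_force: [0.5, 0.7, -1.1]
opening: 1.001
finger_force: 0.0
```

Request:
send_rows --pt "0 0 0 0 0 0 1" --pt "0 0 0 0 0 0 1" --pt "0 0 0 0 0 0 1"

```text
t: 16.38
eef_pos: [0.4805, 0.0977, 0.1524]
eef_rot: [3.14, -0.0, 1.625]
ft_force: [0.7, 0.2, -0.1]
opening: 1.004
finger_force: 0.0
```

```bash
python3 go.py .476 .0964 .046; cat > wr.py <<'E'
from station import *
from h import *
import sys
from scipy.spatial.transform import Rotation as R
s=observe();f=grab_frame("wrist");a=list(map(float,sys.argv[1:]))
T=np.eye(4);T[:3,:3]=R.from_euler("xyz",s["eef_rot"]).as_matrix();T[:3,3]=s["eef_pos"]
f["cam_to_world"]=T@f["tool_from_camera"];q=sil(f,*a);print(q,comp(brass(f["image"]),q[:2]))
E
python3 wr.py .476 .0964 .062 .0125;python3 - <<'E'
from station import *
import cv2
cv2.imwrite("pics/t3.png",grab_frame("scene")["image"])
E
```

```text
t 16.38 pos [0.4805 0.0977 0.1524] rpy [ 3.1396e+00 -1.0000e-04  1.6250e+00] open 1.004 F [ 0.7  0.2 -0.1]
tool delta [-0.001  -0.0045  0.1064]
[312.51291968 252.96847721  44.95539977] (np.int32(1932), array([312.58385093, 252.51035197]))
```

View pics/t3.png

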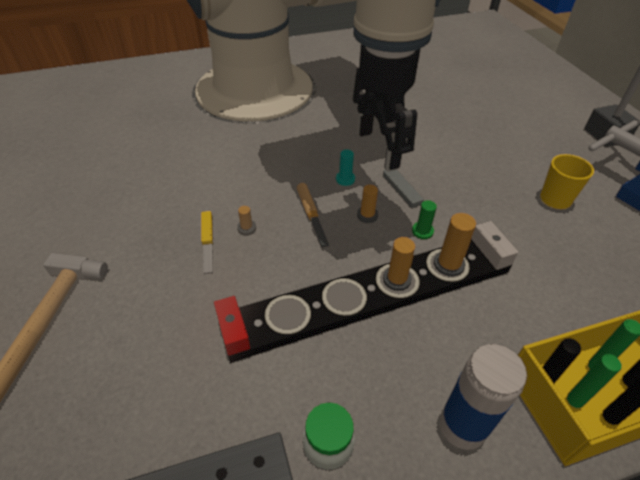

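Pins d and c both stand in their rings. Wrist view matches the prediction for brass pin b to within 0.5 px, so I'll descend on it.

Request:
send_rows --pt "0 0 0 -0.001 -0.002 0.018 1" --pt "0 0 0 0 -0.0025 0.02 1" --pt "0 0 0 0 0 0.02 1" --pt "0 0 0 0 0 0.02 1" --pt "0 0 0 0 0 0.015 1" --pt "0 0 0 0 0 0.01 1" --pt "0 0 0 0 0 0.003 1" --pt "0 0 0 0 0 0 1"

```text
t: 17.15
eef_pos: [0.475, 0.0963, 0.0452]
eef_rot: [-3.141, 0.0, 1.625]
ft_force: [0.2, -0.9, -0.7]
opening: 1.0
finger_force: 0.0
```

Request:
send_rows --pt "0 0 0 0 0 0 0.6" --pt "0 0 0 0 0 0 0.5" --pt "0 0 0 0 0 0 0.4" --pt "0 0 0 0 0 0 0.3" --pt "0 0 0 0 0 0 0.2" --pt "0 0 0 0 0 0 0" --pt "0 0 0 0 0 0 0" --pt "0 0 0 0 0 0 0"

```text
t: 17.82
eef_pos: [0.4748, 0.0962, 0.046]
eef_rot: [3.141, -0.0, 1.625]
ft_force: [-1.2, 0.2, 10.8]
opening: 0.278
finger_force: 58.1
```

```bash
python3 go.py .476 .0964 .15 .6369 -.0052 .15
```

```text
t 17.82 pos [0.4748 0.0962 0.046 ] rpy [ 3.1408 -0.      1.6251] open 0.278 F [-1.2  0.2 10.8]
tool delta [ 0.0002  0.0012 -0.104 ]
tool delta [-0.11    0.1553  0.    ]
```

Request:
send_rows --pt "0 0 0 0 0 -0.008 0" --pt "0 0 0 0 0 -0.016 0" --pt "0 0 0 0 0 -0.025 0" --pt "0 0 0 0 0 -0.025 0" --pt "0 0 0 0 0 -0.025 0" --pt "0 0 0 0 0 -0.015 0" --pt "0 0 0 -0.01 0.014 0 0" --pt "0 0 0 -0.015 0.022 0 0"

```text
t: 18.48
eef_pos: [0.5108, 0.0737, 0.1611]
eef_rot: [3.141, -0.0, 1.627]
ft_force: [0.0, -0.0, -3.3]
opening: 0.277
finger_force: 59.2
```

Request:
send_rows --pt "0 0 0 -0.02 0.028 0 0" --pt "0 0 0 -0.02 0.028 0 0" --pt "0 0 0 -0.02 0.028 0 0" --pt "0 0 0 -0.015 0.022 0 0" --pt "0 0 0 -0.01 0.0133 0 0" --pt "0 0 0 0 0 0 0" --pt "0 0 0 0 0 0 0"

```text
t: 19.07
eef_pos: [0.6355, -0.0057, 0.1593]
eef_rot: [-3.141, -0.0, 1.624]
ft_force: [-0.1, 0.4, -3.2]
opening: 0.28
finger_force: 59.3
```

```bash
python3 go.py .6369 -.0052 .0655
```

```text
t 19.07 pos [ 0.6355 -0.0057  0.1593] rpy [-3.1409e+00 -1.0000e-04  1.6242e+00] open 0.28 F [-0.1  0.4 -3.2]
tool delta [0.0004 0.0014 0.0938]
```

Request:
send_rows --pt "0 0 0 0 0.001 0.01 0" --pt "0 0 0 0 0 0.02 0" --pt "0 0 0 0 0 0.025 0" --pt "0 0 0 0 0 0.02 0" --pt "0 0 0 0 0 0.01 0" --pt "0 0 0 0 0 0.004 0" --pt "0 0 0 0 0 0 0" --pt "0 0 0 0 0 0 0"

```text
t: 19.73
eef_pos: [0.6369, -0.005, 0.0712]
eef_rot: [3.141, 0.0, 1.625]
ft_force: [0.0, 0.3, -2.0]
opening: 0.276
finger_force: 59.3
```

```bash
python3 go.py .6369 -.0052 .0655
```

```text
t 19.73 pos [ 0.6369 -0.005   0.0712] rpy [3.1408e+00 1.0000e-04 1.6253e+00] open 0.276 F [ 0.   0.3 -2. ]
tool delta [-0.0002  0.      0.0057]
```

Request:
send_rows --pt "0 0 0 0 0 0.002 0" --pt "0 0 0 0 0 0.001 0" --pt "0 0 0 0 0 0.001 0" --pt "0 0 0 0 0 0 0" --pt "0 0 0 0 0 0 0"

```text
t: 20.15
eef_pos: [0.6367, -0.0052, 0.0666]
eef_rot: [3.141, 0.0, 1.625]
ft_force: [0.5, 0.1, -2.7]
opening: 0.275
finger_force: 59.3
```

Request:
send_rows --pt "0 0 0 0 0 0.001 0" --pt "0 0 0 0 0 0.0005 0" --pt "0 0 0 0 0 0 0" --pt "0 0 0 0 0 0 0"

```text
t: 20.48
eef_pos: [0.6369, -0.0053, 0.0659]
eef_rot: [3.141, 0.0, 1.625]
ft_force: [-4.2, 0.7, 13.2]
opening: 0.275
finger_force: 60.9
```

Request:
send_rows --pt "0 0 0 0 0 0 0.4" --pt "0 0 0 0 0 0 0.55" --pt "0 0 0 0 0 0 0.75" --pt "0 0 0 0 0 0 1" --pt "0 0 0 0 0 0 1" --pt "0 0 0 0 0 0 1" --pt "0 0 0 0 0 -0.01 1" --pt "0 0 0 0 0 -0.02 1"

```text
t: 21.15
eef_pos: [0.6353, -0.0051, 0.0937]
eef_rot: [-3.138, -0.001, 1.625]
ft_force: [-0.4, -1.0, -0.1]
opening: 1.0
finger_force: 0.0
```

Request:
send_rows --pt "0 0 0 0 0 -0.03 1" --pt "0 0 0 0 0 -0.02 1" --pt "0 0 0 -0.013 -0.026 0 1" --pt "0 0 0 -0.016 -0.034 0 1" --pt "0 0 0 -0.018 -0.038 0 1" --pt "0 0 0 -0.018 -0.038 0 1" --pt "0 0 0 -0.016 -0.034 0.01 1" --pt "0 0 0 -0.0127 -0.0268 0.01 1"

```text
t: 21.82
eef_pos: [0.4437, -0.1098, 0.1258]
eef_rot: [3.141, 0.001, 1.625]
ft_force: [1.0, -0.5, -0.6]
opening: 1.0
finger_force: 0.0
```

Request:
send_rows --pt "0 0 0 0 0 0 1" --pt "0 0 0 0 0 0 1" --pt "0 0 0 0 0 0 1"

```text
t: 22.07
eef_pos: [0.4468, -0.1093, 0.1256]
eef_rot: [3.14, 0.001, 1.625]
ft_force: [0.3, 0.4, -0.4]
opening: 1.0
finger_force: 0.0
```

```bash
python3 go.py .4453 -.1093 .039;python3 wr.py .4453 -.1093 .046 .01
```

```text
t 22.07 pos [ 0.4468 -0.1093  0.1256] rpy [3.1401e+00 6.0000e-04 1.6245e+00] open 1.0 F [ 0.3  0.4 -0.4]
tool delta [ 0.0001 -0.0015  0.0866]
[317.1499126  259.09200002  37.92740342] (np.int32(1363), array([317.34409391, 257.8760088 ]))
```

Request:
send_rows --pt "0 0 0 0 -0.0015 0.015 1" --pt "0 0 0 0 0 0.018 1" --pt "0 0 0 0 0 0.018 1" --pt "0 0 0 0 0 0.015 1" --pt "0 0 0 0 0 0.012 1" --pt "0 0 0 0 0 0.007 1" --pt "0 0 0 0 0 0.001 1" --pt "0 0 0 0 0 0 1"

```text
t: 22.78
eef_pos: [0.4449, -0.1089, 0.0389]
eef_rot: [-3.142, -0.0, 1.626]
ft_force: [0.1, 0.1, 0.8]
opening: 0.996
finger_force: 0.0
```

Request:
send_rows --pt "0 0 0 0 0 0 0.6" --pt "0 0 0 0 0 0 0.5" --pt "0 0 0 0 0 0 0.4" --pt "0 0 0 0 0 0 0.3" --pt "0 0 0 0 0 0 0.2" --pt "0 0 0 0 0 0 0" --pt "0 0 0 0 0 0 0" --pt "0 0 0 0 0 0 0"

```text
t: 23.45
eef_pos: [0.4444, -0.1092, 0.0393]
eef_rot: [3.141, 0.0, 1.625]
ft_force: [-1.7, 0.8, 9.3]
opening: 0.216
finger_force: 58.2
```

```bash
python3 go.py .4453 -.1093 .139 .6415 -.0901 .139
```

```text
t 23.45 pos [ 0.4444 -0.1092  0.0393] rpy [3.1411e+00 2.0000e-04 1.6249e+00] open 0.216 F [-1.7  0.8  9.3]
tool delta [-0.0001  0.0009 -0.0997]
tool delta [0.0087 0.1969 0.    ]
```

Request:
send_rows --pt "0 0 0 0 0 -0.008 0" --pt "0 0 0 0 0 -0.016 0" --pt "0 0 0 0 0 -0.025 0" --pt "0 0 0 0 0 -0.025 0" --pt "0 0 0 0 0 -0.016 0" --pt "0 0 0 0 0.014 0 0" --pt "0 0 0 0.001 0.024 0 0" --pt "0 0 0 0.0015 0.03 0 0"

```text
t: 24.12
eef_pos: [0.5116, -0.1029, 0.1299]
eef_rot: [-3.141, -0.0, 1.624]
ft_force: [0.5, -0.6, -2.1]
opening: 0.214
finger_force: 58.8
```

Request:
send_rows --pt "0 0 0 0.0015 0.03 0 0" --pt "0 0 0 0.0015 0.03 0 0" --pt "0 0 0 0.0015 0.03 0 0" --pt "0 0 0 0.001 0.025 0 0" --pt "0 0 0 0.0007 0.0145 0 0" --pt "0 0 0 0 0 0 0" --pt "0 0 0 0 0 0 0"

```text
t: 24.7
eef_pos: [0.641, -0.0895, 0.1289]
eef_rot: [-3.141, -0.0, 1.626]
ft_force: [-1.0, -0.5, -1.9]
opening: 0.214
finger_force: 58.9
```

```bash
python3 go.py .6415 -.0901 .0595
```

```text
t 24.7 pos [ 0.641  -0.0895  0.1289] rpy [-3.1410e+00 -1.0000e-04  1.6255e+00] open 0.214 F [-1.  -0.5 -1.9]
tool delta [-0.0006  0.0005  0.0694]
```

Request:
send_rows --pt "0 0 0 0 0 0.01 0" --pt "0 0 0 0 0 0.018 0" --pt "0 0 0 0 0 0.018 0" --pt "0 0 0 0 0 0.012 0" --pt "0 0 0 0 0 0.006 0" --pt "0 0 0 0 0 0.002 0" --pt "0 0 0 0 0 0 0" --pt "0 0 0 0 0 0 0"

```text
t: 25.37
eef_pos: [0.6413, -0.0899, 0.0636]
eef_rot: [3.141, 0.0, 1.625]
ft_force: [-0.1, 0.9, -0.6]
opening: 0.213
finger_force: 58.9
```

Request:
send_rows --pt "0 0 0 0 0 0.001 0" --pt "0 0 0 0 0 0 0" --pt "0 0 0 0 0 0 0"

```text
t: 25.62
eef_pos: [0.6413, -0.0898, 0.0624]
eef_rot: [3.141, 0.0, 1.625]
ft_force: [-0.3, -0.7, -1.5]
opening: 0.211
finger_force: 58.9
```

Request:
send_rows --pt "0 0 0 0 0 0.001 0" --pt "0 0 0 0 0 0.001 0" --pt "0 0 0 0 0 0 0" --pt "0 0 0 0 0 0 0"

```text
t: 25.95
eef_pos: [0.641, -0.0897, 0.0598]
eef_rot: [-3.141, -0.0, 1.625]
ft_force: [0.1, 0.0, -2.1]
opening: 0.213
finger_force: 58.9
```

Request:
send_rows --pt "0 0 0 0 0 0.001 0" --pt "0 0 0 0 0 0.0005 0" --pt "0 0 0 0 0 0 0" --pt "0 0 0 0 0 0 0"

```text
t: 26.28
eef_pos: [0.6412, -0.0898, 0.0593]
eef_rot: [3.141, 0.0, 1.625]
ft_force: [-4.9, 1.3, 13.2]
opening: 0.217
finger_force: 60.6
```

Contact. I'll release, rise and back away for the final check.

Request:
send_rows --pt "0 0 0 0 0 0 0.35" --pt "0 0 0 0 0 0 0.5" --pt "0 0 0 0 0 0 0.75" --pt "0 0 0 0 0 0 1" --pt "0 0 0 0 0 0 1" --pt "0 0 0 0 0 0 1" --pt "0 0 0 0 0 -0.01 1" --pt "0 0 0 0 0 -0.02 1"

```text
t: 26.95
eef_pos: [0.6398, -0.0895, 0.0872]
eef_rot: [-3.138, -0.001, 1.625]
ft_force: [-0.0, 0.6, -0.2]
opening: 0.998
finger_force: 0.0
```

Request:
send_rows --pt "0 0 0 0 0 -0.03 1" --pt "0 0 0 0 0 -0.04 1" --pt "0 0 0 0 -0.02 -0.04 1" --pt "0 0 0 -0.03 -0.02 -0.01 1" --pt "0 0 0 -0.035 -0.02 0 1" --pt "0 0 0 -0.04 -0.01 0 1" --pt "0 0 0 -0.04 0 0 1" --pt "0 0 0 -0.04 0 0 1"

```text
t: 27.62
eef_pos: [0.5818, -0.2799, 0.2071]
eef_rot: [3.141, 0.0, 1.625]
ft_force: [1.6, -0.1, 0.6]
opening: 1.002
finger_force: 0.0
```

Request:
send_rows --pt "0 0 0 -0.04 -0.02 0 1" --pt "0 0 0 -0.04 -0.02 0 1" --pt "0 0 0 -0.03 -0.02 0 1" --pt "0 0 0 0 0 0 1" --pt "0 0 0 0 0 0 1"

```text
t: 28.03
eef_pos: [0.53, -0.3874, 0.2063]
eef_rot: [3.141, 0.0, 1.622]
ft_force: [0.7, 0.9, 0.4]
opening: 0.997
finger_force: 0.0
```

```bash
python3 - <<'E'
from station import *
from h import *
fs=[grab_frame(n) for n in("top","scene")]
for n,x,y,h,r in(("a",.6415,-.0901,.066,.01),("b",.6369,-.0052,.082,.0125),("c",.6324,.0798,.098,.015),("d",.6278,.1648,.114,.0175)):
    v,e,o=fit(fs,[sil(f,x,y,h,r,.028)[:2] for f in fs],.028);print(n,v.round(4),round(e,2),"dev mm",((v[:2]-[x,y])*1000).round(1))
cv2.imwrite("pics/fin.png",cv2.resize(fs[1]["image"][180:370,190:540],None,fx=2.2,fy=2.2))
E
```

```text
a [ 0.6368 -0.0871  0.0556  0.0087] 3.34 dev mm [-4.7  3. ]
b [ 0.6293 -0.0341  0.1049 -0.0063] 32.26 dev mm [ -7.6 -28.9]
c [0.644  0.0027 0.133  0.0062] 54.76 dev mm [ 11.6 -77.1]
d [0.6539 0.0429 0.0709 0.0168] 80.07 dev mm [  26.1 -121.9]
```

View pics/fin.png

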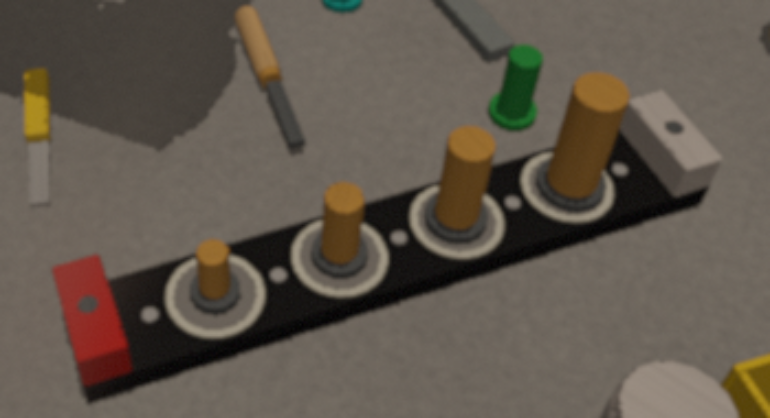

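The final view shows all four pins upright and centred in their rings. Shortest sits by the red block at (213,290), tallest by the grey one at (575,185). The two-view fit failed this time (large residuals, probably the arm blocking the top camera), so I'm relying on the picture plus the release poses, which were all within 1 mm of the ring centres.

```bash
python3 -c "
from station import *
print(hand_in())"
```

```text
the job is handed in; nothing more can be done
None
```

All four pins stand upright in their rings, rising from the shortest by the red block to the tallest by the grey one, and the job is handed in; the last camera-fit check failed, so centring rests on the final picture and the release positions (within about 1 mm), and no verdict came back.

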